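Push a label plate blank out over the end of its ledge

ROBOT

A 6-joint arm with a two-finger parallel gripper is mounted at the origin on a cart in front of the work surface, level with it; the furniture and walls round the work are solid. World frame = base frame: x ahead of the robot, y to its left, z up, the work surface at z = 0. Lengths are in m, angles in rad, forces in N, time in s.
With the tool pointing down it reaches from about 0.3 to 0.775 m from the base axis. Payload 14.6 kg.
Tool frame: the origin (TCP) lies at the very end of the fingers, on their centre line; the grasp point (between the pads) lies 19 mm behind it; z points along the fingers, y is the line along which they close (so a half turn about z gives the same grasp; the last joint's range is limited). The gripper opens to 94 mm and grips with 3 to 60 N. Pads are 16 mm wide; open, the fingers measure 119 mm over their backs; the gripper's body (75 mm by 177 mm) begins 78 mm behind the grasp point.
Start: joints at [1.195, 0.3, 1.521, -0, 1.321, -0.067], TCP at [0.167, 0.524, 0.205] pointing down, gripper open.
Joint ranges: [-3.03, 3.03], [-0.79, 2.21], [0.23, 2.52], [-1.04, 4.18], [0, 3.07], [-2.55, 2.55]. Speed limits (rad/s): [2.22, 2.22, 2.57, 3.14, 3.14, 3.14].

INTERFACE

Orientations are given as [roll, pitch, yaw] about the fixed x, y, z axes, in that order (R = Rz(yaw) Ry(pitch) Rx(roll)).
In Python, from station import * gives the robot as it stands.
- The arm moves only by the tool jog_arm, never from a script. Its argument "rows" is a list of rows, each a list of 3 entries, a list of its own where there are three numbers: the shift along the tool's x, y, z in m, then the turn about the tool's z in degrees, then the finger opening in m, from 0 to 0.094. A call has 1 to 12 rows; each row shifts and turns the commanded pose from where the row before left it, along the tool's axes as they then stand; what a row does not reach is not made up. A row lasts 1/12 s, in which the tool goes at most 41.7 mm and 7.16 degrees, less where a joint would pass 70% of its speed; a pose out of reach is approached as far as the arm can. A call is refused whole if a number of a shift passes 0.0417 or a number of a turn 7.16, either way. A call with a gripper value outside its range is refused whole. The fingers move at their own pace and stop on an object; "squeeze" is the grip in N (left out, the last holds). Time passes only in rows, so rows that do not move let the fingers close. It gives the time, the measured TCP pose, the force, the opening and the grip force at its end, in the units of the state.
- get_obs(): the state, without advancing time (a new reading comes with each control period).
- camera(name): name is "side" or "top" or "wrist"; returns a dict with "image" (480x640x3 uint8, red, green, blue), "range_z" (480x640 float32, m along the optical axis (not along the pixel's ray), 0 where there is no reading), "K" (3x3 intrinsics, pixels), "k1" (the pictures are not rectified: a ray, as slopes to the right and down, at radius r is drawn at 1 + k1 r^2 times it, then the intrinsics apply), "world_from_camera" (4x4, takes a point from camera to world coordinates); the wrist camera has in their place "T_tool_cam" (4x4, takes a point from camera to tool coordinates, whose origin is the TCP and whose axes are the flange's). Camera axes: x right, y up, looking along -z (the intrinsics and any distortion apply to the point x, -y, -z); pixel columns grow to the right and rows downward; lengths in m; the calibration is good to about 2 mm. A picture is of the moment at which its call begins: read the wrist's pose just before it.
- hand_in(): hands the job in; it is judged then, once.
Trained networks look in a picture, given as the dict that the camera call returned (one of the last four; its "shot" number tells which), for a name from the list of things; names that differ only in an ending like _2 or _b are one class to them, and where a whole thing is asked for, a point or a joint stands for the part that bears it (a point fixed in the world has none). Each returns a list of dicts, best first, with "p" (0 to 1); they miss things now and then, are a little off and sometimes report something else, mostly with a low value. They report only what shows in the picture. A call takes as long as a camera call.
- search_frame(label, picture): "at" ([column, row] as shares, 0 to 1, of the picture: columns of its width, rows of its height, amid what is visible of it).
- spot_point(label, picture): "at" ([column, row] as shares, 0 to 1, of the picture: columns of its width, rows of its height: a listed point, or the origin of a listed thing).
The state is a dict: "time_s": time; "qpos": joint angles; "joint_vel": joint speeds; "tau": joint torques, N m; "ee_pos": TCP position; "eef_rot": TCP orientation; "force": force on the tool from outside, world axes, zero at the start; "moment": the same for the moment, N m; "grip_width": finger opening in m; "grip_force": force on a finger pad.
Only numpy, scipy, OpenCV 4.12 (cv2) and the standard library are available. Lean on these libraries where they do the work, as an engineer would, in place of code of your own. Each camera call takes 0.05 s, during which the arm holds its last target. There are 200 camera calls.

TASK

The thin metal plate lying on the low wooden ledge has to be shown at its edge for filing. Using the fingers only to push, first push the plate square and flush against the fence at the far side of the ledge while it still lies wholly on the ledge; then push it along the fence towards the right-hand end until about a third of its length (about 43 mm) hangs out over that end. Do not lift or drop the plate, leave the things standing around where they are, and finish with the gripper clear.

Things in the scene. Friction and masses are not known exactly. Their poses are not given: they have to be found in the camera images.
- ledge: low fixed plywood ledge standing on the bench, 160 mm deep (its x) x 340 mm long (its y), flat top 50 mm above its origin. Origin: centre of its underside, on the bench. Its +x points away from the robot to the fence, its -y to the right-hand, open end (at y = -170 mm in its frame). An aluminium fence, 14 mm thick and rising 20 mm above the ledge top, runs along the whole far side; its inner face is at x = +66 mm. Both ends and the near side have no rim
- ledge_end (a point): middle of the right-hand open end of the ledge, on its top edge (x 0, y -170, z 50 mm in the ledge's frame)
- fence_face (a point): point on the inner face of the fence, at its middle, at the height of the ledge top
- plate: flat bare steel plate with four small holes at its corners, 100 mm wide (its x) x 130 mm long (its y) x 6 mm thick, about 0.2 kg, loose, lying flat on the ledge; it starts a little skew and 12 to 26 mm (at its middle) away from the fence, wholly on the ledge. Origin: centre of its underside. Flush with the fence its origin is at x = +16 mm in the ledge's frame
- plate_lead (a point): middle of the plate's right-hand short edge (x 0, y -65, z 3 mm in the plate's frame), the edge that shall hang out
- thread_spool: spool of thread, 43 mm diameter, 54 mm tall, loose, standing near the left-hand end of the ledge; not to be disturbed. Origin: centre of its underside
- cement_jar: brown jar with black lid, 66 mm diameter, 88 mm tall, loose, on the bench to the left of the ledge; not to be disturbed. Origin: centre of its underside
- rubber_heel: black rubber shoe heel, 71x68x9 mm, loose, flat on the bench to the right of the ledge; not to be disturbed. Origin: centre of its underside
- rivet_tin: small green tin box, 67x98x52 mm, loose, on the bench to the right, near the front edge; not to be disturbed. Origin: centre of its underside

How it is judged:
On the way:
1. the plate lies flush and square against the fence, still wholly on the ledge (x of plate in the frame of ledge above 0.01 m and angle between the y axis of plate and the y axis of ledge, either way round below 0.07 rad and y of plate_lead in the frame of ledge above -0.172 m), for 0.2 s.
At the end, for the whole second after the job is handed in: the plate lies flat and at rest on the ledge, within 6 mm of the fence and square to it within 0.07 rad, its right-hand edge 30 to 56 mm beyond the end of the ledge; all other things are where they were within 15 mm (x of plate in the frame of ledge above 0.01 m and angle between the y axis of plate and the y axis of ledge, either way round below 0.07 rad and y of plate_lead in the frame of ledge between -0.226 and -0.2 m and height (world z) of plate between 0.047 and 0.054 m and angle between plate's own z axis and vertical below 0.04 rad and linear speed of plate below 0.01 m/s and angular speed of plate below 0.1 rad/s); the robot touches nothing.
It fails at once if the plate is lifted off the ledge (more than 7 mm) (height (world z) of plate above 0.057 m).
It fails at once if the plate tips or falls off the ledge (height (world z) of plate below 0.04 m or angle between plate's own z axis and vertical above 0.2 rad).
It fails at once if the spool, jar, rubber heel or green tin is disturbed (distance of any of thread_spool, cement_jar, rubber_heel, rivet_tin from where it was at the start of the episode above 0.015 m).
It also fails if it takes over 53 s, if anything falls off the work surface, if the arm or the gripper's body presses on something with over 40 N, if the wrist force passes 120 N, or if a joint passes its speed limit or range.

## Working session

There is one attempt and no reset: what is moved stays moved. The work goes in short steps, Python scripts to look and compute and a tool call to move; the robot and the scene stay as the last step left them, time stands still between calls to the robot, and variables do not carry over. Pictures are saved under pics/ and viewed, at most 10 in all, crops included, and the job is handed in when it is done.

Besides the shell and the picture viewer there is one more tool, called in YAML: its name, and indented under it one key for each argument. jog_arm: Moves the arm, as the interface text tells. Its arguments: {"type":"object","properties":{"rows":{"type":"array","items":{"type":"array"}},"squeeze":{"type":"number"}},"required":["rows"]}

```bash
mkdir -p pics; cat > h.py <<'E'
from station import *
import numpy as np, cv2
def pix2world(c,u,v,z=None,T=None):
    """pixel -> world; on plane z if given, else by depth"""
    K=np.array(c["K"]);T=np.array(c["world_from_camera"]) if T is None else T
    d=np.array([(u-K[0,2])/K[0,0],(v-K[1,2])/K[1,1]]);s=d.copy()
    for _ in range(20): s=d/(1+c["k1"]*(s@s))
    ray=np.array([s[0],-s[1],-1.])
    if z is None: t=c["range_z"][int(v),int(u)]
    else: t=(z-T[2,3])/(T[:3,:3]@ray)[2]
    return T[:3,:3]@(ray*t)+T[:3,3]
def save(c,n): cv2.imwrite(f"pics/{n}.png",cv2.cvtColor(c["image"],cv2.COLOR_RGB2BGR))
E
python3 - <<'E'
from h import *
np.set_printoptions(precision=4,suppress=True)
o=get_obs();print(o["ee_pos"],o["eef_rot"],o["time_s"],o["force"])
c=camera("top");save(c,"top0")
for n in ["ledge_end","fence_face","ledge","plate","plate_lead","thread_spool","cement_jar","rubber_heel","rivet_tin"]:
    z={"ledge_end":.05,"fence_face":.05,"plate":.05,"plate_lead":.053}.get(n,0)
    for r in spot_point(n,c)[:1]:
        u,v=r["at"][0]*640,r["at"][1]*480
        print(n,r["p"],u,v,pix2world(c,u,v,z),pix2world(c,u,v))
E
```

```text
[0.167  0.5237 0.2049] [-3.1404 -0.0001  2.8328] 0.0 [-0.2652  0.0929  0.4111]
ledge_end 0.76 405.632 242.4 [ 0.5299 -0.216   0.05  ] [ 0.5298 -0.216   0.0503]
fence_face 0.81 335.488 219.216 [ 0.58  -0.053  0.05 ] [ 0.578  -0.0526  0.0593]
ledge 0.93 334.272 251.42400000000004 [ 0.5121 -0.0535 -0.    ] [ 0.5036 -0.0514  0.0566]
plate 0.72 352.704 250.41600000000003 [ 0.508  -0.0939  0.05  ] [ 0.5071 -0.0934  0.056 ]
plate_lead 0.98 375.616 242.4 [ 0.5275 -0.1461  0.053 ] [ 0.5271 -0.1458  0.0558]
thread_spool 0.66 275.32800000000003 243.59999999999997 [0.5274 0.0875 0.    ] [0.511  0.0806 0.1015]
cement_jar 0.7 176.704 278.688 [0.4366 0.3212 0.    ] [0.4287 0.3007 0.0838]
rubber_heel 0.76 454.20799999999997 263.088 [ 0.4912 -0.3424  0.    ] [ 0.4901 -0.3402  0.0085]
rivet_tin 0.67 442.624 308.304 [ 0.3824 -0.3137  0.    ] [ 0.3808 -0.3066  0.0303]
```

View pics/top0.png

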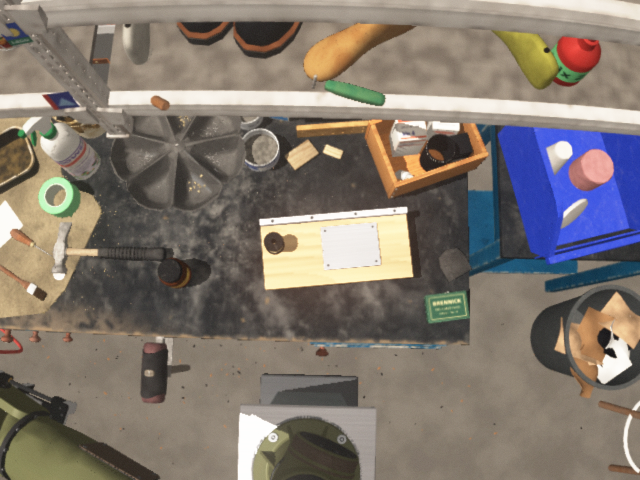

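The top view shows the ledge at (262–412, 208–290) with a yaw of about +4°. The plate is near (350, 245), the spool at (275, 243), the heel at (454, 262) and the tin at (446, 307). I'll align the tool with the ledge and go above its near side, so the wrist camera can see it up close.

jog_arm:
  rows:
    - [[0, 0, 0], -5.5, 0.094]
    - [[0, 0, 0], -5.5, 0.094]
    - [[0, 0, 0], -5.5, 0.094]
    - [[0, 0, 0], -5.5, 0.094]
    - [[-0.0098, -0.032, 0], 0, 0.094]
    - [[-0.0098, -0.032, 0], 0, 0.094]
    - [[-0.0098, -0.032, 0], 0, 0.094]
    - [[-0.0098, -0.032, 0], 0, 0.094]
    - [[-0.0098, -0.032, 0], 0, 0.094]
    - [[-0.0098, -0.032, 0], 0, 0.094]
    - [[-0.0098, -0.032, 0], 0, 0.094]
    - [[-0.0098, -0.032, 0], 0, 0.094]

```text
time_s: 1.5
ee_pos: [0.2647, 0.2731, 0.2056]
eef_rot: [3.141, 0.0, -3.066]
force: [-0.3, 0.6, -0.3]
grip_width: 0.0941
grip_force: 0.0
```

jog_arm:
  rows:
    - [[-0.0098, -0.032, 0], 0, 0.094]
    - [[-0.0098, -0.032, 0], 0, 0.094]
    - [[-0.0098, -0.032, 0], 0, 0.094]
    - [[-0.0098, -0.032, 0], 0, 0.094]
    - [[-0.0098, -0.032, 0], 0, 0.094]
    - [[-0.0098, -0.032, 0], 0, 0.094]
    - [[-0.0098, -0.032, 0], 0, 0.094]
    - [[-0.0098, -0.032, 0], 0, 0.094]
    - [[-0.0098, -0.032, 0], 0, 0.094]
    - [[-0.0098, -0.032, 0], 0, 0.094]
    - [[-0.0098, -0.032, 0], 0, 0.094]
    - [[-0.0098, -0.032, 0], 0, 0.094]

```text
time_s: 2.5
ee_pos: [0.4109, -0.1013, 0.2056]
eef_rot: [-3.141, 0.001, -3.067]
force: [0.7, 0.6, 0.4]
grip_width: 0.094
grip_force: 0.0
```

```bash
cat >> h.py <<'E'
from scipy.spatial.transform import Rotation as R
np.set_printoptions(precision=4,suppress=True)
def wristcam():
    o=get_obs();c=camera("wrist");T=np.eye(4)
    T[:3,:3]=R.from_euler("xyz",o["eef_rot"]).as_matrix();T[:3,3]=o["ee_pos"]
    return o,c,T@np.array(c["T_tool_cam"])
E
python3 - <<'E'
from h import *
o,c,T=wristcam();print(o["ee_pos"],o["eef_rot"],o["qpos"],o["time_s"]);save(c,"w0")
for n,z in [("ledge_end",.05),("fence_face",.05),("plate",.05),("plate_lead",.053)]:
    for r in spot_point(n,c)[:1]:
        u,v=r["at"][0]*640,r["at"][1]*480
        print(n,r["p"],u,v,pix2world(c,u,v,z,T),pix2world(c,u,v,None,T))
E
```

```text
[ 0.4109 -0.1013  0.2056] [-3.1414  0.0005 -3.0668] [-0.3284  0.0122  1.8533  0.      1.2755 -1.974 ] 2.5
ledge_end 0.57 353.21599999999995 364.704 [ 0.5796 -0.0449  0.05  ] [ 0.5787 -0.0452  0.0512]
fence_face 0.85 349.696 362.208 [ 0.5765 -0.0493  0.05  ] [ 0.5774 -0.0491  0.0489]
plate 0.81 320.384 316.608 [ 0.5202 -0.0877  0.05  ] [ 0.5167 -0.0881  0.0562]
plate_lead 0.84 258.816 318.288 [ 0.5257 -0.1548  0.053 ] [ 0.5273 -0.1552  0.0503]
```

View pics/w0.png

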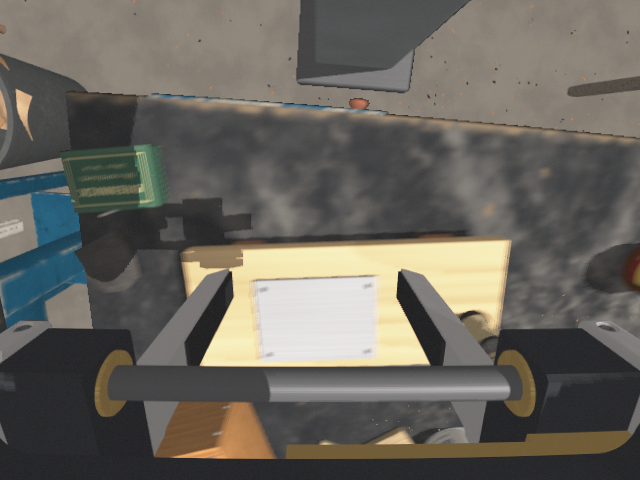

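The wrist view shows the ledge's near top edge from (182, 250) to (510, 241). The plate's corners are at about (254, 282), (376, 277), (378, 357) and (258, 361). Now to project those.

```bash
python3 - <<'E'
from h import *
o,c,T=wristcam()
g=cv2.cvtColor(c["image"],cv2.COLOR_RGB2GRAY);hsv=cv2.cvtColor(c["image"],cv2.COLOR_RGB2HSV)
m=((hsv[...,1]<40)&(hsv[...,2]>170)).astype(np.uint8); m[:265]=0;m[364:]=0;m[:,:235]=0;m[:,400:]=0
m=cv2.morphologyEx(m,cv2.MORPH_OPEN,np.ones((5,5)))
p=np.argwhere(m)[:,::-1].astype(np.float32)
P=np.array([pix2world(c,u,v,.056,T)[:2] for u,v in p]).astype(np.float32)
r=cv2.minAreaRect(P);print(r);print(cv2.boxPoints(r))
for u,v in [(182,250),(510,241)]: print(pix2world(c,u,v,.05,T))
# near edge line by gradient
E=[]
for u in range(250,400,5):
    col=hsv[225:265,u,2].astype(float);E.append((u,225.5+np.argmax(np.diff(col))))
E=np.array([pix2world(c,u,v,.05,T) for u,v in E]);k=np.polyfit(E[:,1],E[:,0],1);print("near edge x=",k,E[:,2].mean(),np.std(E[:,0]-np.polyval(k,E[:,1])))
E
```

```text
((0.5209852457046509, -0.08816850930452347), (0.09976737201213837, 0.12954869866371155), 6.609813213348389)
[[ 0.464  -0.0296]
 [ 0.4789 -0.1583]
 [ 0.578  -0.1468]
 [ 0.5631 -0.0181]]
[ 0.4533 -0.235   0.05  ]
[0.418  0.1039 0.05  ]
near edge x= [-0.1139  0.4277] 0.05 0.00030176393023969797
```

```bash
python3 - <<'E'
from h import *
def fit(c,T,us,v0,v1,z,sign=1,ch=2,name=""):
    hsv=cv2.cvtColor(cv2.GaussianBlur(c["image"],(3,3),0),cv2.COLOR_RGB2HSV);E=[]
    for u in us:
        d=sign*np.diff(hsv[v0(u):v1(u),u,ch].astype(float));i=np.argmax(d);o=0
        if 0<i<len(d)-1:
            den=d[i-1]-2*d[i]+d[i+1]; o=0 if den==0 else .5*(d[i-1]-d[i+1])/den
        E.append(pix2world(c,u,v0(u)+.5+i+o,z,T))
    E=np.array(E);k=np.polyfit(E[:,1],E[:,0],1);r=E[:,0]-np.polyval(k,E[:,1]);ok=abs(r)<.002
    k=np.polyfit(E[ok,1],E[ok,0],1);print(name,"slope",k[0],"x(y=-.09)",np.polyval(k,-.09),ok.sum(),len(us),"rms",r[ok].std())
o,c,T=wristcam()
fit(c,T,range(255,500,4),lambda u:230,lambda u:262,.05,1,2,"w ledge near V")
fit(c,T,range(255,500,4),lambda u:230,lambda u:262,.05,1,1,"w ledge near S")
fit(c,T,range(262,372,4),lambda u:270,lambda u:290,.056,-1,1,"w plate near S")
t=camera("top");Tt=np.array(t["world_from_camera"])
L=lambda a,b,dv:(lambda u:int(a[1]+(u-a[0])*(b[1]-a[1])/(b[0]-a[0])+dv))
fit(t,Tt,range(272,300,2),L((264,289),(413,277),-8),L((264,289),(413,277),8),.05,-1,2,"t ledge near left")
fit(t,Tt,range(272,400,4),L((264,289),(413,277),-8),L((264,289),(413,277),8),.05,-1,2,"t ledge near V")
fit(t,Tt,range(326,376,4),L((322,269),(380,264),-7),L((322,269),(380,264),6),.056,1,1,"t plate near S")
fit(t,Tt,range(290,400,4),L((261,223),(408,213),-5),L((261,223),(408,213),6),.07,1,1,"t fence inner top")
im=cv2.resize(t["image"][195:305,240:430],None,fx=4,fy=4,interpolation=cv2.INTER_CUBIC);save({"image":im},"topc")
E
```

```text
w ledge near V slope -0.11267589512902174 x(y=-.09) 0.4380176807793227 62 62 rms 0.00010073438424194465
w ledge near S slope -0.11099237584191632 x(y=-.09) 0.4320525481622232 51 62 rms 0.00023051323844586652
w plate near S slope -0.11468440480120501 x(y=-.09) 0.4698565050600951 28 28 rms 0.0001428159903555631
t ledge near left slope -0.11097292461313493 x(y=-.09) 0.4344061525031855 14 14 rms 0.0001025263974848688
t ledge near V slope -0.10605071280950006 x(y=-.09) 0.4342731282633796 2 32 rms 0.0004187050582614149
t plate near S slope 0.19157123930274103 x(y=-.09) 0.4614054178462061 2 13 rms 0.0014288376350708454
t fence inner top slope -0.1138109080531181 x(y=-.09) 0.5813428718706087 28 28 rms 0.00025573820040594903
```

View pics/topc.png

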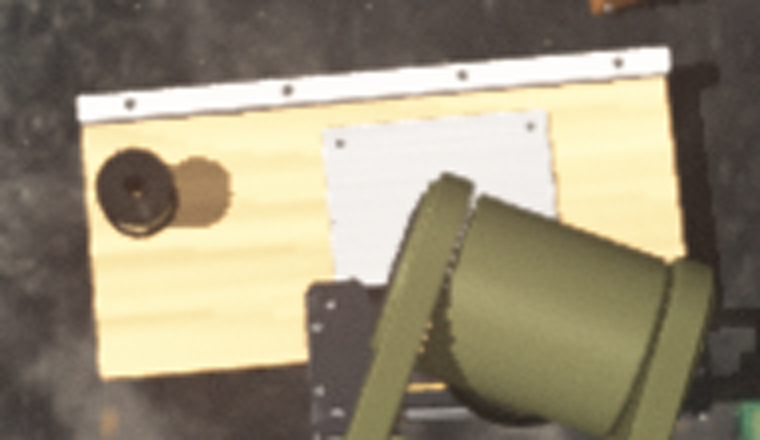

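Ledge yaw is about 0.112 rad. The fence inner face is at x≈0.581 at y=-0.09, and the near edge is at 0.4345, a perpendicular distance of 146 mm, which matches the given sizes. The plate's middle is about (0.521, -0.088). I'll lower the open fingers on its near side.

jog_arm:
  rows:
    - [[-0.015, 0, 0], -2.1, 0.094]
    - [[-0.016, 0.001, 0], 0, 0.094]
    - [[0, 0, 0.03], 0, 0.094]
    - [[0, 0, 0.03], 0, 0.094]
    - [[0, 0, 0.03], 0, 0.094]
    - [[0, 0, 0.03], 0, 0.094]
    - [[0, 0, 0.024], 0, 0.094]
    - [[0, 0, 0.005], 0, 0.094]
    - [[0, 0, 0.003], 0, 0.094]
    - [[0, 0, 0], 0, 0.094]

```text
time_s: 3.73
ee_pos: [0.4418, -0.0953, 0.0542]
eef_rot: [-3.141, 0.001, -3.029]
force: [0.4, 0.3, 0.5]
grip_width: 0.0941
grip_force: 0.0
```

```bash
python3 - <<'E'
from h import *
o,c,T=wristcam();print(o["ee_pos"],o["eef_rot"],o["force"]);save(c,"w1")
E
```

```text
[ 0.4418 -0.0953  0.0542] [-3.1413  0.0007 -3.0291] [0.4023 0.3199 0.4539]
```

View pics/w1.png

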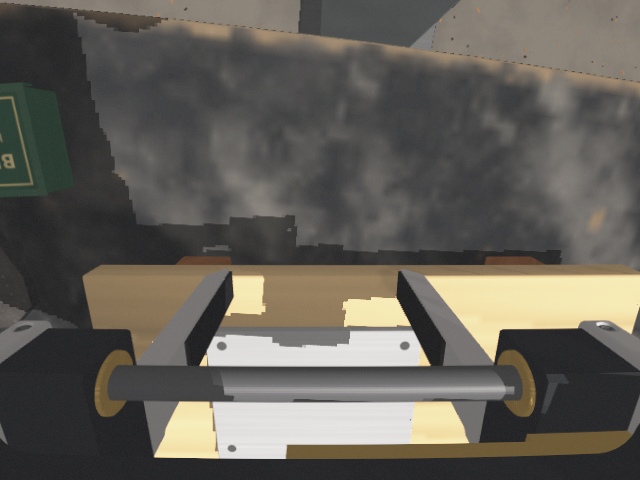

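jog_arm:
  rows:
    - [[0, 0, 0.002], 0, 0.094]
    - [[-0.006, 0, 0], 0, 0.094]
    - [[-0.006, 0, 0], 0, 0.094]
    - [[-0.004, 0, 0], 0, 0.094]
    - [[-0.002, 0, 0], 0, 0.094]
    - [[-0.002, 0, 0], 0, 0.094]
    - [[-0.002, 0, 0], 0, 0.094]
    - [[-0.002, 0, 0], 0, 0.094]
    - [[-0.001, 0, 0], 0, 0.094]
    - [[0, 0, 0], 0, 0.094]

```text
time_s: 4.62
ee_pos: [0.4663, -0.0928, 0.0514]
eef_rot: [3.142, -0.0, -3.03]
force: [-1.7, -0.1, 0.6]
grip_width: 0.094
grip_force: 0.4
```

jog_arm:
  rows:
    - [[-0.001, 0, 0], 0, 0.094]
    - [[-0.001, 0, 0], 0, 0.094]
    - [[-0.001, 0, 0], 0, 0.094]
    - [[-0.001, 0, 0], 0, 0.094]

```text
time_s: 4.95
ee_pos: [0.4703, -0.0924, 0.0514]
eef_rot: [3.142, -0.0, -3.03]
force: [-2.2, -0.1, 0.5]
grip_width: 0.094
grip_force: 0.9
```

jog_arm:
  rows:
    - [[-0.001, 0, 0], 0, 0.094]
    - [[-0.001, 0, 0], 0, 0.094]
    - [[-0.001, 0, 0], 0, 0.094]
    - [[0, 0, 0], 0, 0.094]

```text
time_s: 5.28
ee_pos: [0.4735, -0.092, 0.0514]
eef_rot: [-3.142, 0.0, -3.03]
force: [-0.6, 0.2, 0.2]
grip_width: 0.0939
grip_force: 0.1
```

jog_arm:
  rows:
    - [[-0.001, 0, 0], 0, 0.094]
    - [[-0.001, 0, 0], 0, 0.094]
    - [[0, 0, 0], 0, 0.094]

```text
time_s: 5.53
ee_pos: [0.475, -0.0918, 0.0514]
eef_rot: [3.141, -0.001, -3.03]
force: [-3.2, -0.3, 2.2]
grip_width: 0.0936
grip_force: 2.1
```

jog_arm:
  rows:
    - [[-0.001, 0, 0], 0, 0.094]
    - [[-0.001, 0, 0], 0, 0.094]
    - [[0, 0, 0], 0, 0.094]

```text
time_s: 5.78
ee_pos: [0.4753, -0.0918, 0.0512]
eef_rot: [3.141, -0.005, -3.03]
force: [-17.9, -3.3, 11.4]
grip_width: 0.0938
grip_force: 8.9
```

jog_arm:
  rows:
    - [[-0.001, 0, 0], 0, 0.094]
    - [[-0.001, 0, 0], 0, 0.094]
    - [[0, 0, 0], 0, 0.094]

```text
time_s: 6.03
ee_pos: [0.4756, -0.0917, 0.0511]
eef_rot: [3.141, -0.009, -3.029]
force: [-31.2, -6.5, 21.4]
grip_width: 0.094
grip_force: 15.8
```

jog_arm:
  rows:
    - [[0, 0, 0], 0, 0.094]
    - [[0.004, 0, 0], 0, 0.094]
    - [[0.008, 0, 0], 0, 0.094]
    - [[0.018, 0, 0], 0, 0.094]
    - [[0.018, 0, 0], 0, 0.094]
    - [[0, 0, -0.03], 0, 0.094]
    - [[0, 0, -0.04], 0, 0.094]
    - [[0, 0, -0.04], 0, 0.094]
    - [[0, 0, -0.04], 0, 0.094]
    - [[0, 0, 0], 0, 0.094]
    - [[0, 0, 0], 0, 0.094]

```text
time_s: 6.95
ee_pos: [0.4322, -0.0969, 0.2031]
eef_rot: [-3.14, 0.005, -3.03]
force: [-0.3, 0.3, -1.7]
grip_width: 0.0941
grip_force: 0.0
```

```bash
python3 - <<'E'
from h import *
o,c,T=wristcam();print(o["ee_pos"],o["eef_rot"],o["force"],o["time_s"]);save(c,"w2")
E
```

```text
[ 0.4322 -0.0969  0.2031] [-3.1398  0.0045 -3.0297] [-0.2794  0.3024 -1.7477] 6.95
```

View pics/w2.png

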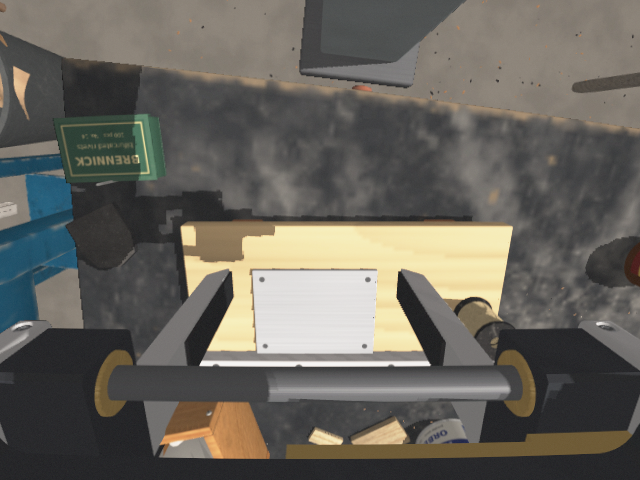

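The plate now looks flush with the fence and square. Its corners are at (253, 270), (376, 269), (373, 353) and (257, 353). The ledge's near corners are at (182, 226) and (512, 227). I'll put these into the ledge frame.

```bash
python3 - <<'E'
from h import *
o,c,T=wristcam()
f=lambda u,v,z:pix2world(c,u,v,z,T)[:2]
r,l=f(182,226,.05),f(512,227,.05)
ey=(l-r)/np.linalg.norm(l-r);ex=np.array([ey[1],-ey[0]])
print("len",np.linalg.norm(l-r),"yaw",np.arctan2(ex[1],ex[0]))
org=(l+r)/2+.08*ex;print("ledge org",org)
for uv in [(253,270),(376,269),(373,353),(257,353)]:
    p=f(*uv,.056);print(uv,p,(p-org)@ex,(p-org)@ey)
for n,z in [("thread_spool",.05)]:
    for q in spot_point(n,c)[:1]:
        p=f(q["at"][0]*640,q["at"][1]*480,z);print(n,q["p"],p,(p-org)@ex,(p-org)@ey)
t=camera("top");print("top corner L near",pix2world(t,265,290,.05),"fence R inner",pix2world(t,407.2,213.5,.07))
E
```

```text
len 0.33347270882097607 yaw 0.10932669186162998
ledge org [ 0.5138 -0.0552]
(253, 270) [ 0.4893 -0.1546] -0.03525553305585609 -0.09613116700840169
(376, 269) [ 0.4741 -0.0298] -0.03673366281643782 0.029571292821007254
(373, 353) [ 0.5731 -0.0167] 0.06309011668053358 0.0317772141986442
(257, 353) [ 0.5875 -0.1443] 0.06349237953116073 -0.09662573205740252
thread_spool 0.62 [0.5181 0.0825] 0.019260915334310732 0.13640743599941713
top corner L near [0.4119 0.104  0.05  ] fence R inner [ 0.5937 -0.2165  0.07  ]
```

jog_arm:
  rows:
    - [[0, 0, 0], 7.15, 0.05]
    - [[0, 0, 0], 7.15, 0.05]
    - [[0, 0, 0], 7.15, 0.05]
    - [[0, 0, 0], 7.15, 0.05]
    - [[0, 0, 0], 7.15, 0.05]
    - [[0, 0, 0], 7.15, 0.05]
    - [[0, 0, 0], 7.15, 0.05]
    - [[0, 0, 0], 7.15, 0.05]
    - [[0, 0, 0], 7.15, 0.05]
    - [[0, 0, 0], 7.15, 0.05]
    - [[0, 0, 0], 7.15, 0.05]
    - [[0, 0, 0], 7.15, 0.05]

```text
time_s: 8.15
ee_pos: [0.4311, -0.0966, 0.2002]
eef_rot: [-3.14, -0.001, 1.75]
force: [0.3, 0.1, 0.6]
grip_width: 0.0499
grip_force: 0.0
```

jog_arm:
  rows:
    - [[0, 0, 0], 4.2, 0.05]
    - [[0.03, 0.03, 0], 0, 0.05]
    - [[0.03, 0.03, 0], 0, 0.05]
    - [[0.03, 0.03, 0], 0, 0.05]
    - [[0, 0, 0], 0, 0.05]
    - [[0, 0, 0], 0, 0.05]

```text
time_s: 8.65
ee_pos: [0.5095, 0.0023, 0.1997]
eef_rot: [-3.139, -0.001, 1.685]
force: [0.1, 0.6, -0.5]
grip_width: 0.0499
grip_force: 0.0
```

jog_arm:
  rows:
    - [[0, 0.007, 0.02], 0, 0.05]
    - [[0, 0, 0.035], 0, 0.05]
    - [[0, 0, 0.035], 0, 0.05]
    - [[0, 0, 0.035], 0, 0.05]
    - [[0, 0, 0.015], 0, 0.05]
    - [[0, 0, 0.006], 0, 0.05]
    - [[0, 0, 0], 0, 0.05]

```text
time_s: 9.23
ee_pos: [0.5153, 0.001, 0.0542]
eef_rot: [-3.139, -0.0, 1.682]
force: [0.4, 0.1, 0.5]
grip_width: 0.0502
grip_force: 0.0
```

```bash
python3 - <<'E'
from h import *
o,c,T=wristcam();print(o["ee_pos"],o["eef_rot"],o["force"],o["time_s"]);save(c,"w3")
E
```

```text
[0.5153 0.001  0.0542] [-3.1388 -0.0005  1.6816] [0.3615 0.1056 0.5484] 9.2333
```

View pics/w3.png

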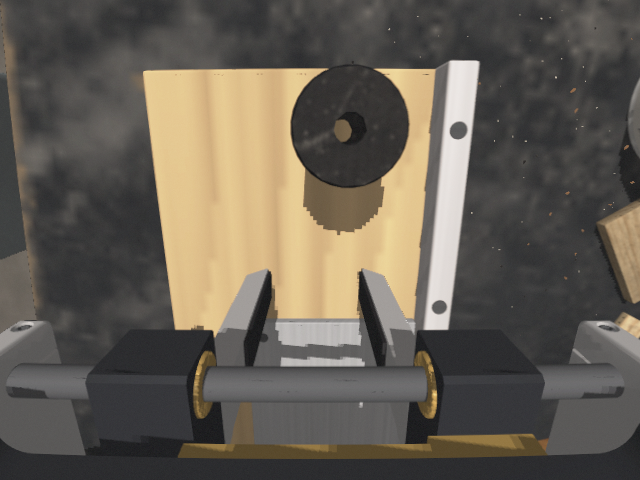

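jog_arm:
  rows:
    - [[0, 0, 0.002], 0, 0.05]
    - [[-0.005, 0, 0], 0, 0.05]
    - [[-0.005, 0, 0], 0, 0.05]
    - [[-0.002, 0, 0], 0, 0.05]
    - [[-0.002, 0, 0], 0, 0.05]
    - [[-0.002, 0, 0], 0, 0.05]
    - [[-0.003, 0, 0], 0, 0.05]
    - [[-0.003, 0, 0], 0, 0.05]
    - [[-0.003, 0, 0], 0, 0.05]
    - [[-0.003, 0, 0], 0, 0.05]
    - [[-0.003, 0, 0], 0, 0.05]
    - [[-0.003, 0, 0], 0, 0.05]

```text
time_s: 10.28
ee_pos: [0.5202, -0.0323, 0.0535]
eef_rot: [3.142, -0.0, 1.683]
force: [-0.1, 2.7, 3.0]
grip_width: 0.0502
grip_force: 1.8
```

jog_arm:
  rows:
    - [[-0.004, 0, 0], 0, 0.05]
    - [[-0.004, 0, 0], 0, 0.05]
    - [[-0.004, 0, 0], 0, 0.05]
    - [[-0.004, 0, 0], 0, 0.05]
    - [[-0.004, 0, 0], 0, 0.05]
    - [[-0.004, 0, 0], 0, 0.05]
    - [[-0.004, 0, 0], 0, 0.05]
    - [[-0.004, 0, 0], 0, 0.05]
    - [[-0.004, 0, 0], 0, 0.05]
    - [[-0.004, 0, 0], 0, 0.05]
    - [[-0.003, 0, 0], 0, 0.05]
    - [[-0.002, 0, 0], 0, 0.05]

```text
time_s: 11.28
ee_pos: [0.5252, -0.0772, 0.0534]
eef_rot: [-3.142, 0.0, 1.682]
force: [-0.9, 3.7, 3.5]
grip_width: 0.05
grip_force: 1.7
```

```bash
python3 - <<'E'
from h import *
t=camera("top")
org=np.array([.5115,-.0553]);ph=.111;ex=np.array([np.cos(ph),np.sin(ph)]);ey=np.array([-ex[1],ex[0]])
p=get_obs()["ee_pos"][:2];print("tcp",(p-org)@ex,(p-org)@ey)
for n,z in [("plate_lead",.053),("plate",.05),("ledge_end",.05)]:
    for q in spot_point(n,t)[:1]:
        p=pix2world(t,q["at"][0]*640,q["at"][1]*480,z)[:2];print(n,q["p"],p,(p-org)@ex,(p-org)@ey)
save({"image":cv2.resize(t["image"][195:305,240:430],None,fx=4,fy=4,interpolation=cv2.INTER_CUBIC)},"topd")
E
```

```text
tcp 0.011226711664402023 -0.023433087785756253
plate_lead 0.55 [ 0.5469 -0.2075] 0.018314243087329554 -0.15518654537255658
plate 0.94 [ 0.5359 -0.1498] 0.0137473806240203 -0.09657779860154546
ledge_end 0.79 [ 0.53  -0.222] -3.499197253771513e-05 -0.1677330801288193
```

View pics/topd.png

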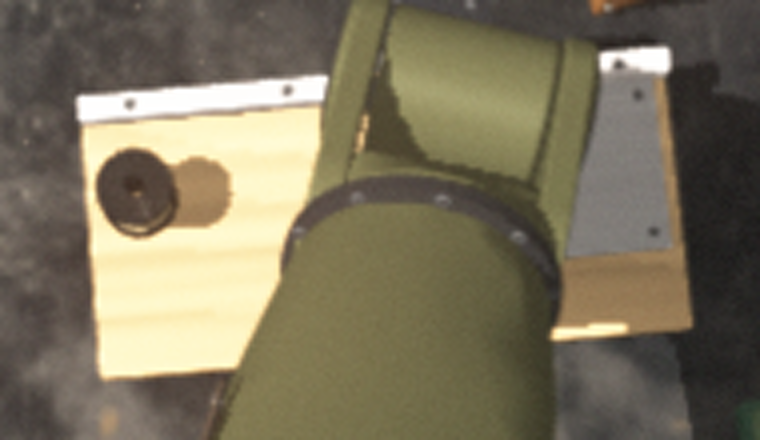

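The plate stays flush with the fence, and its lead edge (crop x about 665) is just short of the ledge end (about 678). TCP geometry puts the lead at about -0.162, so I have roughly 50 mm left to push.

jog_arm:
  rows:
    - [[-0.003, 0, 0], 0, 0.05]
    - [[-0.004, 0, 0], 0, 0.05]
    - [[-0.004, 0, 0], 0, 0.05]
    - [[-0.004, 0, 0], 0, 0.05]
    - [[-0.005, 0, 0], 0, 0.05]
    - [[-0.005, 0, 0], 0, 0.05]
    - [[-0.005, 0, 0], 0, 0.05]
    - [[-0.005, 0, 0], 0, 0.05]
    - [[-0.005, 0, 0], 0, 0.05]
    - [[-0.004, 0, 0], 0, 0.05]
    - [[-0.003, 0, 0], 0, 0.05]
    - [[-0.001, 0, 0], 0, 0.05]

```text
time_s: 12.48
ee_pos: [0.5306, -0.1249, 0.0535]
eef_rot: [3.142, -0.0, 1.682]
force: [0.1, 0.5, -1.1]
grip_width: 0.0499
grip_force: 0.6
```

```bash
python3 - <<'E'
from h import *
t=camera("top")
org=np.array([.5115,-.0553]);ph=.111;ex=np.array([np.cos(ph),np.sin(ph)]);ey=np.array([-ex[1],ex[0]])
o=get_obs();p=o["ee_pos"][:2];print("tcp",(p-org)@ex,(p-org)@ey,o["force"])
for n,z in [("plate_lead",.053),("plate",.05),("ledge_end",.05)]:
    for q in spot_point(n,t)[:1]:
        p=pix2world(t,q["at"][0]*640,q["at"][1]*480,z)[:2];print(n,q["p"],p,(p-org)@ex,(p-org)@ey)
E
```

```text
tcp 0.011318319823842661 -0.0712500255271205 [-0.6273 -0.2434 -0.7094]
plate_lead 0.95 [ 0.5499 -0.2697] 0.014369481236912177 -0.21735926930300137
plate 0.61 [ 0.5434 -0.2041] 0.015213656784425444 -0.15142206949078296
ledge_end 0.32 [0.4358 0.3074] -0.03501968897308123 0.3688278931962249
```

The lead edge is at -0.209 to -0.217, which is within the window. I'll back off, rise and check.

jog_arm:
  rows:
    - [[0.004, 0, 0], 0, 0.05]
    - [[0.012, 0, 0], 0, 0.05]
    - [[0.012, 0, 0], 0, 0.05]
    - [[0, 0, -0.03], 0, 0.05]
    - [[0, 0, -0.04], 0, 0.05]
    - [[0, 0, -0.04], 0, 0.05]
    - [[0, 0, -0.04], 0, 0.05]
    - [[0.03, -0.035, 0], 0, 0.05]
    - [[0.03, -0.035, 0], 0, 0.05]
    - [[0.03, -0.035, 0], 0, 0.05]
    - [[0.02, -0.035, 0], 0, 0.05]
    - [[0, 0, 0], 0, 0.05]

```text
time_s: 13.68
ee_pos: [0.3821, -0.0074, 0.2032]
eef_rot: [-3.141, -0.0, 1.685]
force: [0.2, -0.1, 0.4]
grip_width: 0.05
grip_force: 0.0
```

```bash
python3 - <<'E'
from h import *
t=camera("top")
org=np.array([.5115,-.0553]);ph=.111;ex=np.array([np.cos(ph),np.sin(ph)]);ey=np.array([-ex[1],ex[0]])
o=get_obs();print(o["ee_pos"],o["force"],o["time_s"])
for n,z in [("plate_lead",.053),("plate",.05),("ledge_end",.05),("thread_spool",0),("cement_jar",0),("rubber_heel",0),("rivet_tin",0)]:
    for q in spot_point(n,t)[:1]:
        p=pix2world(t,q["at"][0]*640,q["at"][1]*480,z)[:2];print(n,q["p"],p,(p-org)@ex,(p-org)@ey)
save({"image":cv2.resize(t["image"][195:315,255:455],None,fx=4,fy=4,interpolation=cv2.INTER_CUBIC)},"tope")
E
```

```text
[ 0.3849 -0.0085  0.2039] [ 0.5083 -0.103   0.1297] 13.7333
plate_lead 0.6 [ 0.5542 -0.2594] 0.019824575021910863 -0.2075678532452388
plate 0.9 [ 0.5384 -0.2008] 0.010567378258587199 -0.14761202302465826
ledge_end 0.6 [ 0.5791 -0.0471] 0.068117867819006 0.0006908307950797745
thread_spool 0.8 [0.5279 0.085 ] 0.031841836042134995 0.1375744363163985
cement_jar 0.9 [0.4379 0.3233] -0.031212712838535196 0.38438952632440015
rubber_heel 0.74 [ 0.4965 -0.3398] -0.04639251240006677 -0.28107460354104563
rivet_tin 0.59 [ 0.3869 -0.31  ] -0.15205615654336008 -0.23930203202915007
```

View pics/tope.png

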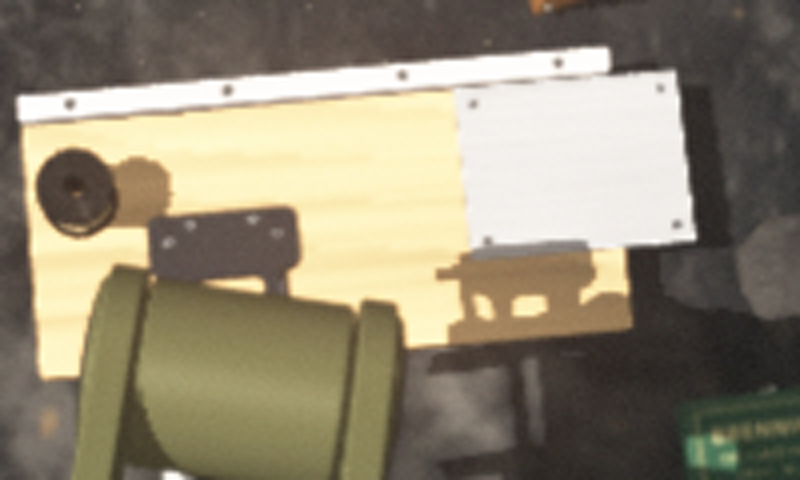

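In the picture the plate sits flush and square against the fence and overhangs the end by about 41 mm (ledge end at column 621, plate edge at 690, 1.7 px/mm). The other things haven't moved and the gripper is clear, so I'll hand in.

```bash
python3 -c "
from station import *
print(hand_in())"
```

```text
the job is handed in; nothing more can be done
None
```

I pushed the plate flush and square against the fence, then along it until about 41 mm hung over the right-hand end (by the last top view); the gripper is clear, the other things look unmoved, and the job is handed in (no verdict returned).

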